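# Serve two chocolates from the lever dispenser

### The job

Guests are coming: serve exactly two chocolates from the dispenser by its rocking lever. Press the red pad right down so that the gate at the other end lifts and one chocolate rolls into the tray, let the lever come all the way back up, then press it right down once more for the second and let it up again. Touch neither the chocolates nor the gate, leave the other three chocolates in the chute, and do not disturb the other things on the sideboard.

Things in the scene. Friction and masses are not known exactly. Their poses are not given: they have to be found in the camera images.
- dispenser: fixed countertop chocolate dispenser on an oak board 300 x 125 mm, 19 mm high; origin under the board's centre. Catch tray at its -x (low) end, chute climbing to +x at 15 degrees along y = +25 mm, 42 mm wide, clear sides, lip 56 mm high at x = -66 mm. The lever's shaft runs along y at x = -35 mm, 114 mm high, between clear guide cheeks up to 127 mm high; the lever's red pad is on the -y side
- lever (a joint): the rocking lever's angle (rad): 0 at rest (pad up, gate shut), 0.52 with the pad right down on its stop (gate open). A spring lifts it again in about 0.3 s when let go; at the pad it pushes back with 1 N at rest to 3 N fully down. Pressing lifts the gate before the lowest chocolate and lowers a stop before the next: one full press and release serves one. It is freed at about 0.4 rad
- lever_pad (a point): centre of the top face of the lever's red pad, 40 mm (dispenser's x) by 44 mm (y), where to press; at x = +36, y = -28 mm of the dispenser. At rest 139 mm above the sideboard, tilted 15 degrees (higher to +x); right down, 101 mm above it, tilted 15 degrees the other way. Free space below. The chute wall, 9 mm from the pad's +y edge, is about 105 mm high there, its chocolates up to 117 mm
- gate: the steel gate across the chute, hung on the lever's other end: a blade 33 mm wide that slides square to the chute in front of the lowest chocolate and rises 24 mm when the pad is pressed right down. Origin on the chute's floor under the blade; it moves with the gate. Not to be touched
- tray (a point): centre of the felt floor of the catch tray, inside 80 mm (x) by 112 mm (y), walls about 25 mm above the felt, open on top; axes as the dispenser's
- glass_box: square clear glass box 120 x 120 x 70 mm with a hinged glass lid (the lid may stand open, reaching about 190 mm high), heavy; origin under its centre. Bystander
- tea_tin: pewter-grey aluminium tea tin with a twist cap, 80 mm across, 126 mm high; origin under its centre. Bystander
- planter: empty cream ceramic planter, 112 mm across, 90 mm high; origin under its centre. Bystander
- mug: blue mug, 82 mm across, 92 mm high, handle towards its +y; origin under its centre. Bystander
- dinosaur: green plastic stegosaurus with orange plates, 170 mm long (its x), about 85 mm high; origin at the ground under its belly. Bystander
- spoon_rest: stainless steel spoon rest: a round dish 94 mm across, 14 mm high, with a flat handle that reaches 150 mm from the dish's centre along its +x; origin under the dish's centre. Bystander
- choc1: gold-foil chocolate ball, 30 mm across, 14 g; origin at its centre; the first in the chute's row counted from the gate (it serves as number 1)
- choc2: gold-foil chocolate ball, 30 mm across, 14 g; origin at its centre; the second in the chute's row counted from the gate (it serves as number 2)
- choc3: gold-foil chocolate ball, 30 mm across, 14 g; origin at its centre; the third in the chute's row counted from the gate (it serves as number 3)
- choc4: gold-foil chocolate ball, 30 mm across, 14 g; origin at its centre; the fourth in the chute's row counted from the gate (it serves as number 4)
- choc5: gold-foil chocolate ball, 30 mm across, 14 g; origin at its centre; the fifth in the chute's row counted from the gate (it serves as number 5)
There are look-alikes about, which are no part of the job. What is shaped like the choc4 but grey is not meant.

How it is judged:
On the way, in this order (a step that is already met when the one before it is completed fails the run):
1. the lever's pad is pressed right down (value of joint lever above 0.46 rad), for 0.05 s.
2. the lever is back up and the first chocolate lies in the tray, the second still in the chute (value of joint lever below 0.05 rad and x of choc1 in the frame of tray between -0.045 and 0.045 m and y of choc1 in the frame of tray between -0.06 and 0.06 m and z of choc1 in the frame of tray between 0 and 0.03 m and x of choc2 in the frame of dispenser between -0.045 and 0.125 m and y of choc2 in the frame of dispenser between 0.005 and 0.045 m and z of choc2 in the frame of dispenser above 0.06 m), for 0.1 s.
3. the pad is pressed right down again (value of joint lever above 0.46 rad), for 0.05 s.
4. the lever is back up and the second chocolate lies in the tray (value of joint lever below 0.05 rad and x of choc2 in the frame of tray between -0.045 and 0.045 m and y of choc2 in the frame of tray between -0.06 and 0.06 m and z of choc2 in the frame of tray between 0 and 0.03 m), for 0.1 s.
At the end, for the whole second after the job is handed in: the first two chocolates lie still (under 50 mm/s) within the walls of the tray, the other three are in the chute behind the gate, and the lever is back up (within 0.05 rad of rest) (all of step 4 and x of choc1 in the frame of tray between -0.045 and 0.045 m and y of choc1 in the frame of tray between -0.06 and 0.06 m and z of choc1 in the frame of tray between 0 and 0.03 m and x of choc3 in the frame of dispenser between -0.045 and 0.125 m and y of choc3 in the frame of dispenser between 0.005 and 0.045 m and z of each of choc3, choc4, choc5 in the frame of dispenser above 0.06 m and x of choc4 in the frame of dispenser between -0.045 and 0.125 m and y of choc4 in the frame of dispenser between 0.005 and 0.045 m and x of choc5 in the frame of dispenser between -0.045 and 0.125 m and y of choc5 in the frame of dispenser between 0.005 and 0.045 m and linear speed of each of choc1, choc2 below 0.05 m/s); the robot touches nothing.
It fails at once if the fingers touch a chocolate (contact force between the fingers and choc1 above 0.3 N or contact force between the fingers and choc2 above 0.3 N or contact force between the fingers and choc3 above 0.3 N or contact force between the fingers and choc4 above 0.3 N or contact force between the fingers and choc5 above 0.3 N).
It fails at once if a chocolate is lifted out (height (world z) of any of choc1, choc2, choc3, choc4, choc5 above 0.14 m).
It fails at once if the gate itself is pushed or lifted by the fingers (contact force between the fingers and gate above 1 N).
It fails at once if something else on the sideboard is shifted by more than 20 mm or tipped (distance of any of tea_tin, planter, dinosaur, spoon_rest, mug from where it was at the start of the episode above 0.02 m or angle between any of tea_tin, planter, dinosaur, spoon_rest, mug's own z axis and vertical above 0.2 rad).
It also fails if it takes over 37 s, if anything falls off the work surface, if the arm or the gripper's body presses on something with over 40 N, if the wrist force passes 120 N, or if a joint passes its speed limit or range.

### The arm

A 6-joint arm with a two-finger parallel gripper is mounted at the origin on the work surface. World frame = base frame: x ahead of the robot, y to its left, z up, the work surface at z = 0. Lengths are in m, angles in rad, forces in N, time in s.
With the tool pointing down it reaches from about 0.375 to 0.975 m from the base axis. Payload 3.8 kg.
Tool frame: the origin (TCP) lies at the very end of the fingers, on their centre line; the grasp point (between the pads) lies 19 mm behind it; z points along the fingers, y is the line along which they close (so a half turn about z gives the same grasp; the last joint's range is limited). The gripper opens to 85 mm and grips with 20 to 120 N. Pads are 22 mm wide; open, the fingers measure 114 mm over their backs; the gripper's body (76 mm by 85 mm) begins 54 mm behind the grasp point. The pads swing forward as they close: fully open they stand 13 mm farther back than shut.
Start: joints at [1.146, 0.264, 1.604, -0, 1.274, -0.037], TCP at [0.255, 0.625, 0.201] pointing down, gripper open.
Joint ranges: [-2.63, 2.63], [-0.94, 2.18], [0.31, 2.57], [-1.31, 4.45], [0, 2.66], [-2.55, 2.55]. Speed limits (rad/s): [2.57, 2.57, 3.14, 3.14, 3.14, 3.14].

### API

Orientations are given as a rotation vector (axis times angle).
In Python, from workcell import monitor, viewer, workorder gives the robot as it stands.
- The arm moves only by the tool jog_arm, never from a script. Its argument "commands" is a list of rows, each an object with "travel": the shift along the tool's x, y, z in mm, a list of three; "rot": the turn, a rotation vector about the tool's x, y, z in degrees, a list of three; "claw": the closure in counts, from 0 (fully open) to 255 (shut). A call has exactly 5 rows; each row shifts and turns the commanded pose from where the row before left it, along the tool's axes as they then stand; what a row does not reach is not made up. A row lasts 1/10 s, in which the tool goes at most 50 mm and 8.59 degrees, less where a joint would pass 70% of its speed; a pose out of reach is approached as far as the arm can. A call is refused whole if a number of a shift passes 50 or a number of a turn 8.59, either way. A call with a gripper value outside its range is refused whole. The fingers move at their own pace and stop on an object; "force" is the grip in N (left out, the last holds). Time passes only in rows, so rows that do not move let the fingers close, or fill a call up. It gives the time, the measured TCP pose, the force, the opening and the grip force at its end, in the units of the state.
- monitor.read_state(): the state, without advancing time (a new reading comes with each control period).
- viewer.read_camera(name): name is "side" or "top" or "wrist"; returns a dict with "color" (420x560x3 uint8, blue, green, red), "camera_matrix" (3x3 intrinsics, pixels), "R" (3x3) and "t" (3): a world point X has camera coordinates R X + t. Camera axes: x right, y down, z forward; pixel columns grow to the right and rows downward; lengths in m; the calibration is good to about 2 mm. A picture is of the moment at which its call begins. There is no depth.
- workorder.finish_job(): hands the job in; it is judged then, once.
The state is a dict: "time": time; "q": joint angles; "joint_vel": joint speeds; "joint_torque": joint torques, N m; "tool_pos": TCP position; "tcp_rot": TCP orientation; "wrist_force": force on the tool from outside, world axes, zero at the start; "torque": the same for the moment, N m; "width": opening from 0.0 (shut) to 1.0 (fully open); "grip_force": force on a finger pad.
Only numpy, scipy, OpenCV 4.12 (cv2) and the standard library are available. Lean on these libraries where they do the work, as an engineer would, in place of code of your own. Each camera call takes 0.05 s, during which the arm holds its last target. There are 200 camera calls.

## Working session

There is one attempt and no reset: what is moved stays moved. The work goes in short steps, Python scripts to look and compute and a tool call to move; the robot and the scene stay as the last step left them, time stands still between calls to the robot, and variables do not carry over. Pictures are saved under pics/ and viewed, at most 10 in all, crops included, and the job is handed in when it is done.

Besides the shell and the picture viewer there is one more tool, called after "Emit:" by a JSON object that holds its "api" and its "payload". jog_arm: Moves the arm, as the interface text tells. Its arguments: {"type":"object","properties":{"commands":{"type":"array","items":{"type":"object","properties":{"travel":{"type":"array","items":{"type":"number"}},"rot":{"type":"array","items":{"type":"number"}},"claw":{"type":"number"}}}},"force":{"type":"number"}},"required":["commands"]}

```bash
mkdir -p pics; cat > h.py <<'E'
import numpy as np, cv2
from workcell import monitor, viewer, workorder
def ray(c,u,v):
    d=np.linalg.inv(c["camera_matrix"])@[u,v,1]; R=np.array(c["R"]); return -R.T@c["t"], R.T@d
def onz(c,u,v,z):
    o,d=ray(c,u,v); return o+d*(z-o[2])/d[2]
def two(c1,p1,c2,p2):
    o1,d1=ray(c1,*p1);o2,d2=ray(c2,*p2)
    A=np.c_[d1,-d2]; s=np.linalg.lstsq(A,o2-o1,rcond=None)[0]
    a=o1+s[0]*d1;b=o2+s[1]*d2; return (a+b)/2,np.linalg.norm(a-b)
def proj(c,X):
    p=c["camera_matrix"]@(np.array(c["R"])@X+c["t"]); return p[:2]/p[2]
E
python3 - <<'E'
from h import *
import pickle
cs={n:viewer.read_camera(n) for n in("top","side")}
pickle.dump(cs,open("c.pkl","wb"))
for n,c in cs.items():
    cv2.imwrite(f"pics/{n}.png",cv2.resize(c["color"],(784,588))); print(n,-np.array(c["R"]).T@c["t"])
    h=cv2.cvtColor(c["color"],cv2.COLOR_BGR2HSV)
    m=((h[...,0]<8)|(h[...,0]>172))&(h[...,1]>140)&(h[...,2]>80)
    k,l,s,ce=cv2.connectedComponentsWithStats(m.astype(np.uint8))
    for i in range(1,k):
        if s[i,4]>40: print(s[i],ce[i])
print(monitor.read_state())
E
```

```text
top [0.46075529 0.08253999 0.91036613]
[378 159  32  35 604] [393.35264901 176.06953642]
side [ 0.18953414 -0.43556103  0.57755233]
[350 221  27  19 433] [363.147806   230.08083141]
{'time': 0.1, 'q': array([ 1.14609886e+00,  2.64713122e-01,  1.60523257e+00,  3.88109693e-06,
        1.27371455e+00, -3.68930645e-02]), 'joint_vel': array([-0.00013387, -0.00273524, -0.00324401,  0.00014663, -0.00029094,
       -0.00062131]), 'joint_torque': array([ 1.18214302e-03, -5.16706216e+01, -3.68591130e+01, -1.47931505e-04,
        6.38584679e-03,  1.33358935e-06]), 'tool_pos': array([0.25495333, 0.62421693, 0.20006543]), 'tcp_rot': array([-0.60526131, -3.08224901,  0.00315984]), 'wrist_force': array([ 0.29072934, -0.61126856, -0.66000524]), 'torque': array([-0.0233961 , -0.0077457 ,  0.01333908]), 'grip_force': 0.0, 'width': 1.0008626569385195}
```

View pics/top.png

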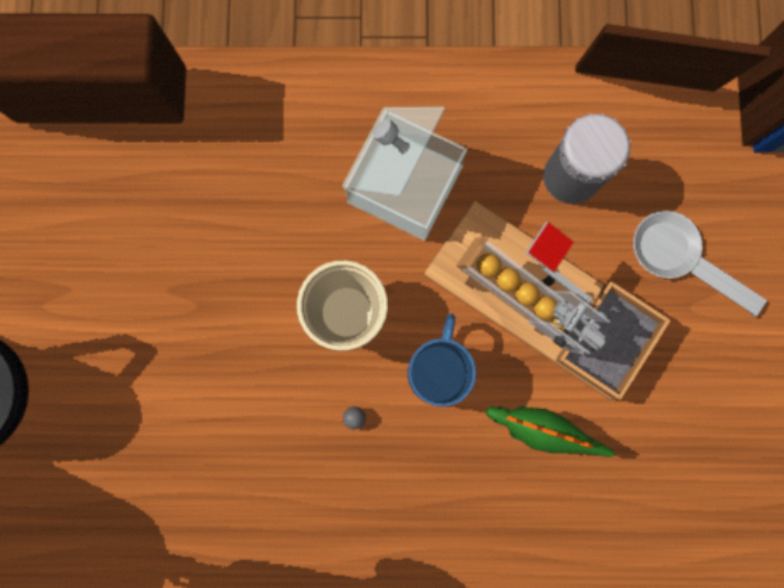

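View pics/side.png

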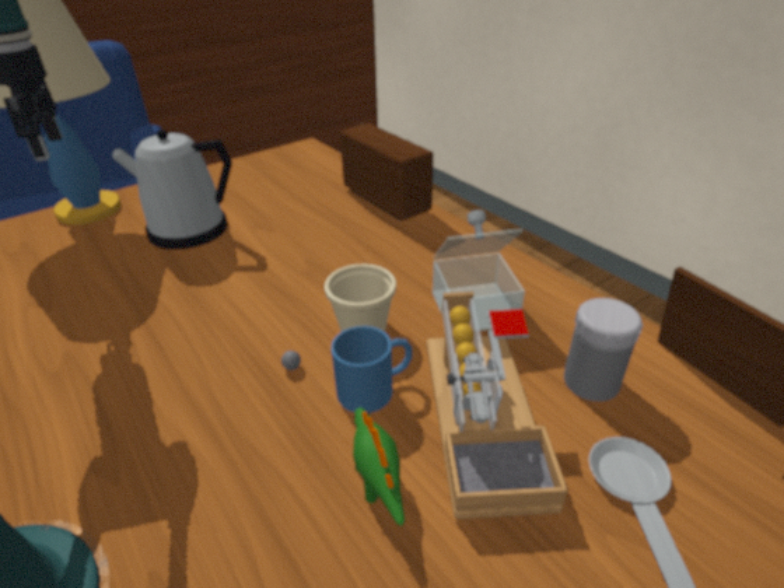

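```bash
python3 - <<'E'
from h import *
import pickle
cs=pickle.load(open("c.pkl","rb"))
print("pad 2view",two(cs["top"],(393.4,176.1),cs["side"],(363.1,230.1)))
print("pad top ray z.139",onz(cs["top"],393.4,176.1,.139), "side", onz(cs["side"],363.1,230.1,.139))
h=cv2.cvtColor(cs["top"]["color"],cv2.COLOR_BGR2HSV)
m=((h[...,0]<8)|(h[...,0]>172))&(h[...,1]>140)&(h[...,2]>80)
r=cv2.minAreaRect(np.argwhere(m)[:,::-1].astype(np.float32)); 
for p in cv2.boxPoints(r): print(p,onz(cs["top"],*p,.139))
E
```

```text
pad 2view (array([ 0.62471833, -0.09752214,  0.1366134 ]), np.float64(0.002463251360379861))
pad top ray z.139 [ 0.62521939 -0.09776715  0.139     ] side [ 0.62107759 -0.0989181   0.139     ]
[376.38458 180.92307] [ 0.6171183  -0.06980271  0.139     ]
[391.30768 158.53845] [ 0.65462217 -0.09515178  0.139     ]
[410.46155 171.30768] [ 0.63328835 -0.12587101  0.139     ]
[395.53845 193.69229] [ 0.59605969 -0.10042989  0.139     ]
```

The top view shows the only red pad at (551,247), the chute with four gold balls visible and the fifth under the gate hardware. The tray is at lower right (615,340). The grey ball at (355,417) is the decoy and lies outside the job. The side view confirms the pad at (508,323), and also shows a kettle at (187,230) and a lamp near the arm's start, so I'll check where they stand against the path.

```bash
python3 - <<'E'
from h import *
import pickle
cs=pickle.load(open("c.pkl","rb"));s=cs["side"];t=cs["top"]
for n,p,z in(("kettlebase",(187,225),0),("lampbase",(88,205),0)):
    print(n,onz(s,p[0]/1.4,p[1]/1.4,z))
k=onz(s,187/1.4,225/1.4,0)
o,d=ray(s,165/1.4,132/1.4); f=(k[:2]-o[:2])@d[:2]/(d[:2]@d[:2]); print("kettle top z",(o+f*d))
print("lid",two(t,(388/1.4,130/1.4),s,(477/1.4,213/1.4)), "boxcorners",onz(t,425/1.4,240/1.4,.07),onz(t,345/1.4,188/1.4,.07))
for a in np.linspace(0,1,6):
    P=np.array([.255,.624,.25])*(1-a)+a*np.array([.625,-.098,.25]); print(P,proj(s,P)*1.4)
E
```

```text
kettlebase [0.45394072 0.68412414 0.        ]
lampbase [ 3.02700005e-01  9.33520250e-01 -1.11022302e-16]
kettle top z [0.46085377 0.68244647 0.20949454]
lid (array([0.75280721, 0.09320027, 0.17191101]), np.float64(0.0025255791260012117)) boxcorners [0.64800801 0.04598909 0.07      ] [0.71618742 0.14892652 0.07      ]
[0.255 0.624 0.25 ] [ 49.28719943 145.47549435]
[0.329  0.4796 0.25  ] [117.691557   160.08296184]
[0.403  0.3352 0.25  ] [196.16826681 176.84133848]
[0.477  0.1908 0.25  ] [287.11882463 196.26345374]
[0.551  0.0464 0.25  ] [393.77407235 219.03924054]
[ 0.625 -0.098  0.25 ] [520.58604226 246.11941195]
```

Emit:
{"api": "jog_arm", "payload": {"commands": [{"travel": [0, 0, -45], "rot": [0, 0, 6.1], "claw": 255}, {"travel": [0, 0, -45], "rot": [0, 0, 6.1], "claw": 255}, {"travel": [0, 0, -30], "rot": [0, 0, 0], "claw": 255}, {"travel": [0, 0, 0], "rot": [0, 0, 0], "claw": 255}, {"travel": [0, 0, 0], "rot": [0, 0, 0], "claw": 255}]}}

```text
time: 0.6
tool_pos: [0.2553, 0.6251, 0.322]
tcp_rot: [0.929, 3.001, 0.002]
wrist_force: [0.3, 0.6, -0.4]
width: 0.143
grip_force: 0.0
```

The kettle stands away from the path, which is clear at this height, so I'm travelling over.

Emit:
{"api": "jog_arm", "payload": {"commands": [{"travel": [-42, -23, 0], "rot": [0, 0, 0], "claw": 255}, {"travel": [-42, -23, 0], "rot": [0, 0, 0], "claw": 255}, {"travel": [-42, -23, 0], "rot": [0, 0, 0], "claw": 255}, {"travel": [-42, -23, 0], "rot": [0, 0, 0], "claw": 255}, {"travel": [-42, -23, 0], "rot": [0, 0, 0], "claw": 255}]}}

```text
time: 1.1
tool_pos: [0.363, 0.4087, 0.3182]
tcp_rot: [-0.928, -2.999, 0.007]
wrist_force: [0.2, 0.6, -0.1]
width: -0.003
grip_force: 0.0
```

Emit:
{"api": "jog_arm", "payload": {"commands": [{"travel": [-42, -23, 0], "rot": [0, 0, 0], "claw": 255}, {"travel": [-42, -23, 0], "rot": [0, 0, 0], "claw": 255}, {"travel": [-42, -23, 0], "rot": [0, 0, 0], "claw": 255}, {"travel": [-42, -23, 0], "rot": [0, 0, 0], "claw": 255}, {"travel": [-42, -23, 0], "rot": [0, 0, 0], "claw": 255}]}}

```text
time: 1.6
tool_pos: [0.471, 0.1955, 0.3185]
tcp_rot: [-0.928, -2.998, 0.004]
wrist_force: [0.5, 0.5, 0.7]
width: 0.003
grip_force: 0.0
```

Emit:
{"api": "jog_arm", "payload": {"commands": [{"travel": [-42, -23, 0], "rot": [0, 0, 0], "claw": 255}, {"travel": [-42, -23, 0], "rot": [0, 0, 0], "claw": 255}, {"travel": [-42, -23, 0], "rot": [0, 0, 0], "claw": 255}, {"travel": [-42, -23, 0], "rot": [0, 0, 0], "claw": 255}, {"travel": [-42, -23, 0], "rot": [0, 0, 0], "claw": 255}]}}

```text
time: 2.1
tool_pos: [0.5792, -0.0177, 0.3183]
tcp_rot: [-0.928, -2.997, 0.001]
wrist_force: [0.3, 0.2, -0.6]
width: -0.001
grip_force: 0.0
```

Emit:
{"api": "jog_arm", "payload": {"commands": [{"travel": [-41, -20, 0], "rot": [0, 0, 0], "claw": 255}, {"travel": [-41, -20, 0], "rot": [0, 0, 0], "claw": 255}, {"travel": [0, 0, 45], "rot": [0, 0, 0], "claw": 255}, {"travel": [0, 0, 45], "rot": [0, 0, 0], "claw": 255}, {"travel": [0, 0, 45], "rot": [0, 0, 0], "claw": 255}]}}

```text
time: 2.6
tool_pos: [0.6234, -0.0956, 0.182]
tcp_rot: [-0.93, -2.997, 0.001]
wrist_force: [-0.5, 0.2, -0.6]
width: -0.001
grip_force: 0.0
```

```bash
python3 - <<'E'
from h import *
S=viewer.read_camera("side");T=viewer.read_camera("top");W=viewer.read_camera("wrist")
s=monitor.read_state(); print(s["tool_pos"],s["tcp_rot"],s["q"])
print(proj(S,s["tool_pos"]),proj(T,s["tool_pos"]),proj(W,s["tool_pos"]))
o=np.hstack([cv2.resize(S["color"][130:330,260:460],(400,400)),cv2.resize(T["color"][100:300,300:500],(400,400))])
cv2.imwrite("pics/ab.png",o); cv2.imwrite("pics/w.png",W["color"])
h=cv2.cvtColor(W["color"],cv2.COLOR_BGR2HSV)
m=((h[...,0]<8)|(h[...,0]>172))&(h[...,1]>140)&(h[...,2]>60)
r=cv2.minAreaRect(np.argwhere(m)[:,::-1].astype(np.float32)); print(r)
for p in list(cv2.boxPoints(r))+[r[0]]: print(p,onz(W,*p,.139))
E
```

```text
[ 0.62015364 -0.09439776  0.1797362 ] [-9.25880106e-01 -2.98858605e+00  2.24342027e-03] [-1.90751651e-01  1.97867201e-01  1.72470145e+00 -1.77471238e-05
  1.23197362e+00 -1.16068572e+00]
[363.35101309 210.76148075] [397.31243549 173.81824524] [278.23156054 258.2866095 ]
((280.0133972167969, 241.0445098876953), (55.77000045776367, 61.00303268432617), 1.6846843957901)
[251.24371 270.71304] [ 0.63333058 -0.12728969  0.139     ]
[253.03717 209.73639] [ 0.59675918 -0.0993775   0.139     ]
[308.78308 211.37598] [ 0.61898778 -0.06884078  0.139     ]
[306.98962 272.35263] [ 0.65697177 -0.09483731  0.139     ]
(280.0133972167969, 241.0445098876953) [ 0.62594124 -0.0971771   0.139     ]
```

View pics/ab.png

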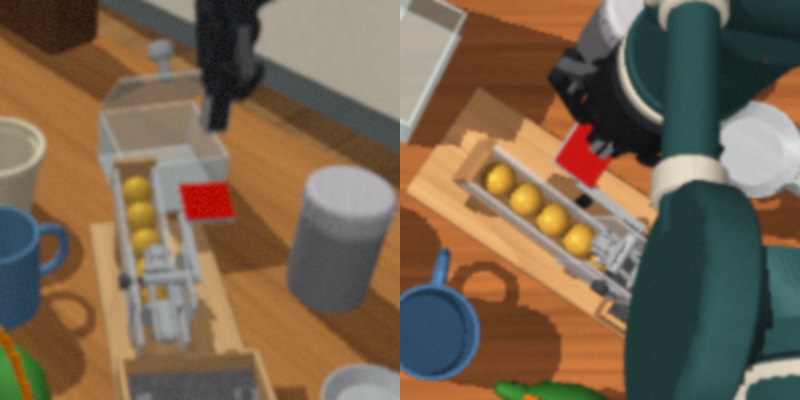

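View pics/w.png

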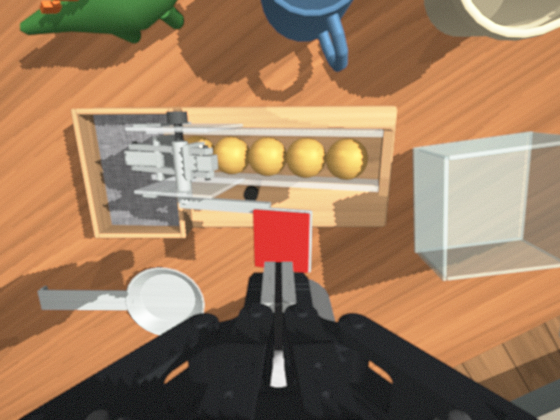

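The side crop shows the finger tips above the pad at about (213,130). The wrist view has the pad centred at (280,241), straight below the tips, with the chute well clear. I'm correcting by 4 mm and going down to just above the pad.

Emit:
{"api": "jog_arm", "payload": {"commands": [{"travel": [-4, 0, 10], "rot": [0, 0, 0], "claw": 255}, {"travel": [0, 0, 10], "rot": [0, 0, 0], "claw": 255}, {"travel": [0, 0, 8], "rot": [0, 0, 0], "claw": 255}, {"travel": [0, 0, 0], "rot": [0, 0, 0], "claw": 255}, {"travel": [0, 0, 0], "rot": [0, 0, 0], "claw": 255}]}}

```text
time: 3.25
tool_pos: [0.6285, -0.0974, 0.1588]
tcp_rot: [0.929, 3.0, 0.0]
wrist_force: [0.4, -0.0, -1.0]
width: -0.003
grip_force: 0.0
```

```bash
cat >> h.py <<'E'
def look(name=None):
    S=viewer.read_camera("side"); s=monitor.read_state()
    h=cv2.cvtColor(S["color"],cv2.COLOR_BGR2HSV)
    m=((h[...,0]<8)|(h[...,0]>172))&(h[...,1]>140)&(h[...,2]>60)
    k,l,st,ce=cv2.connectedComponentsWithStats(m.astype(np.uint8)); i=1+np.argmax(st[1:,4])
    print("pad",st[i],ce[i],"tcp",s["tool_pos"].round(4),"px",proj(S,s["tool_pos"]).round(1),"F",s["wrist_force"].round(1),s["time"])
    if name: cv2.imwrite(f"pics/{name}.png",cv2.resize(S["color"][150:360,300:460],(480,630))[:600])
    return S
E
python3 -c "
from h import *
look('s2')"
```

```text
pad [350 221  28  19 432] [363.15972222 230.12037037] tcp [ 0.6287 -0.0975  0.1591] px [366.7 219.2] F [-0.2  0.3 -0. ] 3.3
```

View pics/s2.png

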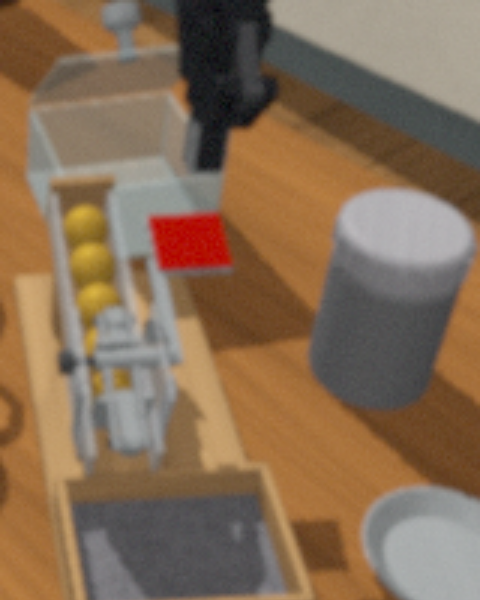

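Emit:
{"api": "jog_arm", "payload": {"commands": [{"travel": [0, 0, 5], "rot": [0, 0, 0], "claw": 255}, {"travel": [0, 0, 5], "rot": [0, 0, 0], "claw": 255}, {"travel": [0, 0, 5], "rot": [0, 0, 0], "claw": 255}, {"travel": [0, 0, 5], "rot": [0, 0, 0], "claw": 255}, {"travel": [0, 0, 0], "rot": [0, 0, 0], "claw": 255}]}}

```text
time: 3.8
tool_pos: [0.6273, -0.0973, 0.1368]
tcp_rot: [-0.929, -2.999, 0.0]
wrist_force: [-0.4, 0.2, 0.2]
width: 0.002
grip_force: 0.0
```

```bash
python3 -c "
from h import *
import pickle
c=pickle.load(open('c.pkl','rb'))
print(two(c['top'],(400,172),c['side'],(366,195)))
S=look('s3'); T=viewer.read_camera('top'); W=viewer.read_camera('wrist')
o=np.hstack([cv2.resize(S['color'][170:270,320:420],(400,400),interpolation=cv2.INTER_CUBIC),cv2.resize(W['color'][180:300,220:340],(400,400))])
cv2.imwrite('pics/c3.png',o)"
```

```text
(array([ 0.61855478, -0.09291706,  0.21152894]), np.float64(0.0063887200450214844))
pad [350 221  28  19 432] [363.15046296 230.15046296] tcp [ 0.6277 -0.0973  0.1374] px [364.9 228.9] F [ 0.6  0.6 -0.3] 3.85
```

View pics/c3.png

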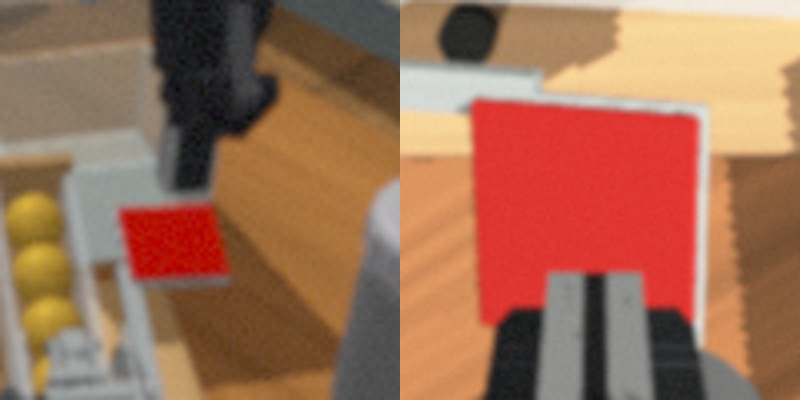

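The side crop shows the tips ending at about (187,192), i.e. pixel (367,218), with the pad unmoved, although the state puts the TCP at pad height. The real tip is either higher than reported or off to the side. I'll triangulate it.

```bash
python3 -c "
from h import *
S=look(); W=viewer.read_camera('wrist'); s=monitor.read_state(); R=cv2.Rodrigues(s['tcp_rot'])[0]
print('tool axes',R.round(3).tolist())
print('side tip at z.137',onz(S,367,218,.137),'z.16',onz(S,367,218,.16))
P,e=two(S,(367,218),W,(278.5,261.6)); print('two',P,e,'in tool',R.T@(P-s['tool_pos']))
print('proj tcp wrist',proj(W,s['tool_pos']),'cam',-np.array(W['R']).T@W['t'],'cam in tool',R.T@(-np.array(W['R']).T@W['t']-s['tool_pos']))
for d in (0,-.02,-.04): print(d,proj(W,s['tool_pos']+R@[0,0,d]))
h=cv2.cvtColor(W['color'],cv2.COLOR_BGR2HSV)
m=((h[...,0]<8)|(h[...,0]>172))&(h[...,1]>140)&(h[...,2]>60)
ys,xs=np.where(m);print('pad box',xs.min(),xs.max(),ys.min(),ys.max())
for x,y in ((22,15),(22,-15),(0,15),(0,-15)): print((x,y),proj(W,s['tool_pos']+R@[x/2e3,y/1e3,0]))
"
```

```text
pad [350 221  28  19 433] [363.15473441 230.11316397] tcp [ 0.6285 -0.0975  0.1385] px [365.3 228.3] F [-0.  -0.2  0.3] 4.0
tool axes [[-0.825, 0.565, 0.001], [0.565, 0.825, -0.0], [-0.001, 0.0, -1.0]]
side tip at z.137 [ 0.6549197  -0.07752115  0.137     ] z.16 [ 0.63062323 -0.09621341  0.16      ]
two [ 0.62848916 -0.09558353  0.15941101] 0.004390301857886319 in tool [ 0.00112858  0.00155622 -0.02080997]
proj tcp wrist [276.03460524 250.62454977] cam [ 0.56115912 -0.05016239  0.31199763] cam in tool [ 0.08226446  0.00099806 -0.17343943]
0 [276.03460524 250.62454977]
-0.02 [275.84359235 267.02138416]
-0.04 [275.60518333 287.48677285]
pad box 241 308 209 277
(22, 15) [302.15195196 233.1819568 ]
(22, -15) [249.8551958  233.17649267]
(0, 15) [301.6989093  250.62617423]
(0, -15) [250.36719075 250.62292512]
```

The real tip is on axis but about 20 mm above the reported TCP, so contact should come near a reported z of 0.122 and full press near 0.083. I'm pressing in steps.

Emit:
{"api": "jog_arm", "payload": {"commands": [{"travel": [2, -2, 8], "rot": [0, 0, 0], "claw": 255}, {"travel": [0, 0, 8], "rot": [0, 0, 0], "claw": 255}, {"travel": [0, 0, 7], "rot": [0, 0, 0], "claw": 255}, {"travel": [0, 0, 5], "rot": [0, 0, 0], "claw": 255}, {"travel": [0, 0, 0], "rot": [0, 0, 0], "claw": 255}]}}

```text
time: 4.55
tool_pos: [0.6247, -0.0978, 0.109]
tcp_rot: [-0.929, -2.999, 0.0]
wrist_force: [-2.0, 0.1, 1.2]
width: -0.002
grip_force: 0.5
```

```bash
python3 -c "
from h import *
import pickle
c=pickle.load(open('c.pkl','rb'))['side']
print('expected pad px at .101',proj(c,np.array([.626,-.096,.101])),'at rest',proj(c,np.array([.625,-.0975,.138])))
look('s4')"
```

```text
expected pad px at .101 [361.52670212 244.12237292] at rest [363.96584043 229.26767925]
pad [350 222  27  18 282] [362.70212766 232.41843972] tcp [ 0.6249 -0.098   0.1096] px [362.4 241.4] F [-1.2  0.3  1.5] 4.6
```

Emit:
{"api": "jog_arm", "payload": {"commands": [{"travel": [0, 0, 6], "rot": [0, 0, 0], "claw": 255}, {"travel": [0, 0, 6], "rot": [0, 0, 0], "claw": 255}, {"travel": [0, 0, 6], "rot": [0, 0, 0], "claw": 255}, {"travel": [0, 0, 4], "rot": [0, 0, 0], "claw": 255}, {"travel": [0, 0, 0], "rot": [0, 0, 0], "claw": 255}]}}

```text
time: 5.1
tool_pos: [0.6254, -0.0979, 0.0876]
tcp_rot: [-0.929, -3.001, 0.0]
wrist_force: [1.1, 1.3, 2.2]
width: 0.003
grip_force: 0.8
```

```bash
python3 -c "
from h import *
look('s5')"
```

```text
pad [348 232  28  14 195] [360.41538462 239.46153846] tcp [ 0.6254 -0.0979  0.0879] px [361.3 250.1] F [0.2 1.1 1.1] 5.15
```

View pics/s5.png

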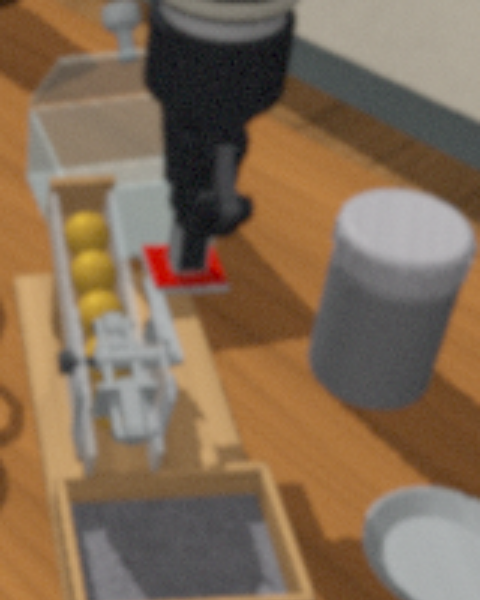

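The picture shows the tip in the middle of the pad at (190,268) and the pad about halfway down, with nothing in the tray yet. I'm continuing to the stop.

Emit:
{"api": "jog_arm", "payload": {"commands": [{"travel": [0, 0, 4], "rot": [0, 0, 0], "claw": 255}, {"travel": [0, 0, 3], "rot": [0, 0, 0], "claw": 255}, {"travel": [0, 0, 0], "rot": [0, 0, 0], "claw": 255}, {"travel": [0, 0, 0], "rot": [0, 0, 0], "claw": 255}, {"travel": [0, 0, 0], "rot": [0, 0, 0], "claw": 255}]}}

```text
time: 5.65
tool_pos: [0.6255, -0.098, 0.0814]
tcp_rot: [-0.93, -3.001, 0.0]
wrist_force: [0.1, 1.3, 3.3]
width: -0.004
grip_force: 1.5
```

```bash
python3 -c "
from h import *
look('s6')"
```

```text
pad [348 235  27  13 177] [360.05649718 242.09039548] tcp [ 0.6255 -0.098   0.0814] px [361.  252.6] F [0.2 1.1 3.2] 5.7
```

Emit:
{"api": "jog_arm", "payload": {"commands": [{"travel": [0, 0, 2], "rot": [0, 0, 0], "claw": 255}, {"travel": [0, 0, 0], "rot": [0, 0, 0], "claw": 255}, {"travel": [0, 0, 2], "rot": [0, 0, 0], "claw": 255}, {"travel": [0, 0, 0], "rot": [0, 0, 0], "claw": 255}, {"travel": [0, 0, 0], "rot": [0, 0, 0], "claw": 255}]}}

```text
time: 6.2
tool_pos: [0.6254, -0.0981, 0.0772]
tcp_rot: [-0.929, -3.001, 0.0]
wrist_force: [0.1, 0.0, 3.7]
width: 0.002
grip_force: 1.7
```

```bash
python3 -c "
from h import *
look('s7')"
```

```text
pad [347 237  28  13 166] [359.5        243.87951807] tcp [ 0.6254 -0.0981  0.0772] px [360.8 254.3] F [ 0.6 -0.5  4. ] 6.25
```

View pics/s7.png

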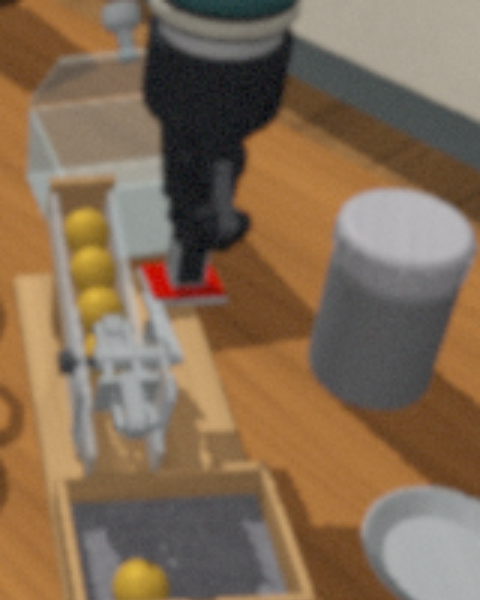

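The first chocolate is in the tray at (140,580), so the lever is past 0.4 rad. I'm pressing on until the stop shows in the force.

Emit:
{"api": "jog_arm", "payload": {"commands": [{"travel": [0, 0, 2], "rot": [0, 0, 0], "claw": 255}, {"travel": [0, 0, 0], "rot": [0, 0, 0], "claw": 255}, {"travel": [0, 0, 1], "rot": [0, 0, 0], "claw": 255}, {"travel": [0, 0, 0], "rot": [0, 0, 0], "claw": 255}, {"travel": [0, 0, 0], "rot": [0, 0, 0], "claw": 255}]}}

```text
time: 6.75
tool_pos: [0.6255, -0.0981, 0.0742]
tcp_rot: [-0.93, -3.001, 0.0]
wrist_force: [-0.5, -0.9, 4.9]
width: 0.001
grip_force: 1.7
```

```bash
python3 -c "
from h import *
look('s8')"
```

```text
pad [347 239  28  12 163] [359.67484663 245.21472393] tcp [ 0.6255 -0.0981  0.0743] px [360.6 255.4] F [-0.9 -0.8  3.6] 6.8
```

Emit:
{"api": "jog_arm", "payload": {"commands": [{"travel": [0, 0, 2], "rot": [0, 0, 0], "claw": 255}, {"travel": [0, 0, 0], "rot": [0, 0, 0], "claw": 255}, {"travel": [0, 0, 1], "rot": [0, 0, 0], "claw": 255}, {"travel": [0, 0, 0], "rot": [0, 0, 0], "claw": 255}, {"travel": [0, 0, 0], "rot": [0, 0, 0], "claw": 255}]}}

```text
time: 7.3
tool_pos: [0.6258, -0.098, 0.0722]
tcp_rot: [0.929, 3.0, -0.0]
wrist_force: [-3.0, -0.7, 7.4]
width: 0.001
grip_force: 3.8
```

```bash
python3 -c "
from h import *
look('s9')"
```

```text
pad [347 240  28  11 159] [359.30188679 246.03773585] tcp [ 0.6258 -0.098   0.0723] px [360.6 256.1] F [-2.5 -0.5  8.3] 7.35
```

The force has jumped to 8 N and the arm lags its target, so the lever is on its stop. Releasing.

Emit:
{"api": "jog_arm", "payload": {"commands": [{"travel": [0, 0, -16], "rot": [0, 0, 0], "claw": 255}, {"travel": [0, 0, -16], "rot": [0, 0, 0], "claw": 255}, {"travel": [0, 0, -16], "rot": [0, 0, 0], "claw": 255}, {"travel": [0, 0, -16], "rot": [0, 0, 0], "claw": 255}, {"travel": [0, 0, 0], "rot": [0, 0, 0], "claw": 255}]}}

```text
time: 7.85
tool_pos: [0.628, -0.0983, 0.1393]
tcp_rot: [0.928, 2.995, 0.001]
wrist_force: [0.4, -0.6, -0.2]
width: 0.002
grip_force: 0.0
```

Emit:
{"api": "jog_arm", "payload": {"commands": [{"travel": [0, 0, 0], "rot": [0, 0, 0], "claw": 255}, {"travel": [0, 0, 0], "rot": [0, 0, 0], "claw": 255}, {"travel": [0, 0, 0], "rot": [0, 0, 0], "claw": 255}, {"travel": [0, 0, 0], "rot": [0, 0, 0], "claw": 255}, {"travel": [0, 0, 0], "rot": [0, 0, 0], "claw": 255}]}}

```text
time: 8.35
tool_pos: [0.6251, -0.0979, 0.1345]
tcp_rot: [-0.929, -3.0, 0.0]
wrist_force: [-0.1, -0.4, 0.2]
width: 0.001
grip_force: 0.0
```

```bash
python3 -c "
from h import *
look('s10')"
```

```text
pad [350 221  28  19 432] [363.18518519 230.06018519] tcp [ 0.6252 -0.0979  0.1347] px [364.  230.7] F [0.8 0.6 0.1] 8.4
```

View pics/s10.png

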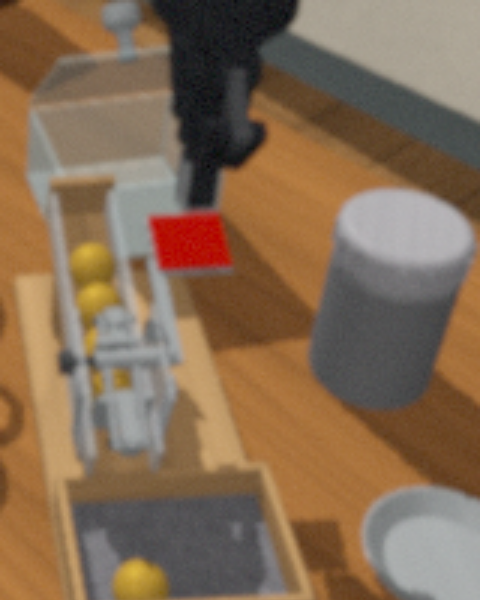

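The lever is back at rest, with the pad blob where it started, one chocolate in the tray and the row moved on by one. Second press.

Emit:
{"api": "jog_arm", "payload": {"commands": [{"travel": [0, 0, 13], "rot": [0, 0, 0], "claw": 255}, {"travel": [0, 0, 12], "rot": [0, 0, 0], "claw": 255}, {"travel": [0, 0, 12], "rot": [0, 0, 0], "claw": 255}, {"travel": [0, 0, 12], "rot": [0, 0, 0], "claw": 255}, {"travel": [0, 0, 8], "rot": [0, 0, 0], "claw": 255}]}}

```text
time: 8.9
tool_pos: [0.6256, -0.0976, 0.0771]
tcp_rot: [-0.929, -3.001, -0.001]
wrist_force: [0.5, 0.8, 3.6]
width: -0.0
grip_force: 2.1
```

Emit:
{"api": "jog_arm", "payload": {"commands": [{"travel": [0, 0, 4], "rot": [0, 0, 0], "claw": 255}, {"travel": [0, 0, 2], "rot": [0, 0, 0], "claw": 255}, {"travel": [0, 0, 1], "rot": [0, 0, 0], "claw": 255}, {"travel": [0, 0, 0], "rot": [0, 0, 0], "claw": 255}, {"travel": [0, 0, 0], "rot": [0, 0, 0], "claw": 255}]}}

```text
time: 9.4
tool_pos: [0.6254, -0.0982, 0.0724]
tcp_rot: [-0.929, -3.001, 0.001]
wrist_force: [-2.0, 0.3, 6.4]
width: -0.001
grip_force: 3.4
```

```bash
python3 -c "
from h import *
look('s11')"
```

```text
pad [347 240  28  11 157] [359.66242038 246.15286624] tcp [ 0.6253 -0.0982  0.0724] px [360.5 256.2] F [-2.6  1.4  7.2] 9.45
```

On the stop again, at the same pose and force as before. I'm releasing and rising clear.

Emit:
{"api": "jog_arm", "payload": {"commands": [{"travel": [0, 0, -16], "rot": [0, 0, 0], "claw": 255}, {"travel": [0, 0, -16], "rot": [0, 0, 0], "claw": 255}, {"travel": [0, 0, -16], "rot": [0, 0, 0], "claw": 255}, {"travel": [0, 0, -20], "rot": [0, 0, 0], "claw": 255}, {"travel": [0, 0, -20], "rot": [0, 0, 0], "claw": 255}]}}

```text
time: 9.95
tool_pos: [0.6255, -0.0981, 0.1611]
tcp_rot: [0.929, 3.0, -0.0]
wrist_force: [0.6, 0.5, 0.5]
width: 0.001
grip_force: 0.0
```

Emit:
{"api": "jog_arm", "payload": {"commands": [{"travel": [0, 0, -20], "rot": [0, 0, 0], "claw": 255}, {"travel": [0, 0, 0], "rot": [0, 0, 0], "claw": 255}, {"travel": [0, 0, 0], "rot": [0, 0, 0], "claw": 255}, {"travel": [0, 0, 0], "rot": [0, 0, 0], "claw": 255}, {"travel": [0, 0, 0], "rot": [0, 0, 0], "claw": 255}]}}

```text
time: 10.45
tool_pos: [0.6244, -0.0978, 0.1776]
tcp_rot: [-0.929, -2.998, 0.001]
wrist_force: [0.2, -0.1, 0.6]
width: 0.003
grip_force: 0.0
```

Emit:
{"api": "jog_arm", "payload": {"commands": [{"travel": [0, 0, 0], "rot": [0, 0, 0], "claw": 255}, {"travel": [0, 0, 0], "rot": [0, 0, 0], "claw": 255}, {"travel": [0, 0, 0], "rot": [0, 0, 0], "claw": 255}, {"travel": [0, 0, 0], "rot": [0, 0, 0], "claw": 255}, {"travel": [0, 0, 0], "rot": [0, 0, 0], "claw": 255}]}}

```text
time: 10.95
tool_pos: [0.6255, -0.0979, 0.1793]
tcp_rot: [-0.929, -3.001, -0.0]
wrist_force: [-0.6, -0.1, 0.7]
width: 0.0
grip_force: 0.0
```

```bash
python3 -c "
from h import *
S=look(); cv2.imwrite('pics/s12.png',cv2.resize(S['color'][190:400,300:500],(571,600)))"
```

```text
pad [350 221  28  19 432] [363.125      230.11574074] tcp [ 0.6255 -0.0979  0.1793] px [367.  210.8] F [-1.3 -0.2 -0.4] 11.0
```

View pics/s12.png

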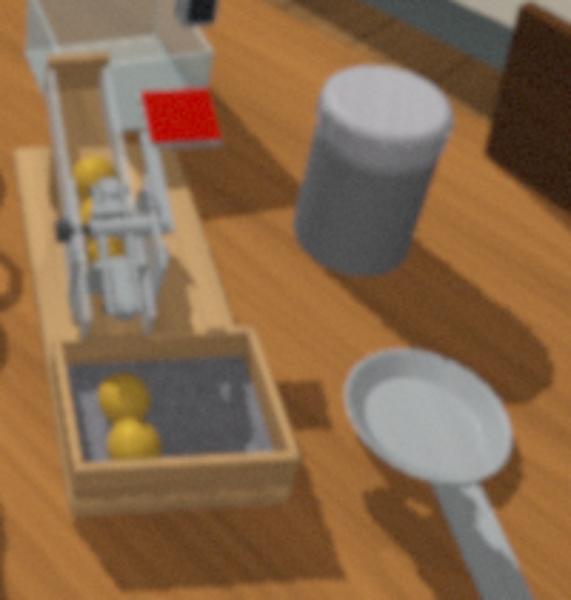

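Two chocolates lie in the tray at (123,397) and (134,440), three are left in the chute, and the pad is up. I'll check that they are still and then hand in.

```bash
python3 -c "
from h import *
f=lambda:viewer.read_camera('side')['color'][310:370,325:400].astype(int)
a=f()
for _ in range(5): viewer.read_camera('side')
b=f(); d=abs(cv2.GaussianBlur((b-a).astype(np.float32),(5,5),0)).max(); print(d)
if d<25: print(workorder.finish_job())"
```

```text
4.6875
the job is handed in; nothing more can be done
None
```

I served two chocolates into the tray with two full presses. The other three are still in the chute, the lever is back up, the arm is clear, and the job is handed in.

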